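Sort examined tree-seed specimens from under a stereo microscope

TASK

The three specimens on the white plate under the stereo microscope have been examined: sort them, both pine cones into the rectangular wooden tray and the chestnut into the round metal dish. Reach in at a slant below the microscope's head without bumping the microscope, set each specimen down gently in its container instead of dropping it, and leave the containers and the other things on the bench where they stand.

Things in the scene. Friction and masses are not known exactly. Their poses are not given: they have to be found in the camera images.
- microscope: fixed stereo microscope on a boom stand; origin on the optical axis at bench height, z up. Its head hangs over the plate, up to 390 mm high; eyepieces (to 450 mm) point to its +x, away from the robot. The boom (325 mm high) runs to its +y, to a 425 mm pole on a 200 mm square base, 550 mm from the axis. Its -x side, towards the robot, is open below the head
- ring_light (a point): centre of the head's lowest face: the underside of a black LED ring light 94 mm in diameter, on the optical axis, 185 mm above the bench; above it a zoom body 105 by 90 mm. A tool pointing straight down does not fit beneath; one leaning back towards the robot by about 40 degrees clears it
- plate: fixed white ceramic plate under the head, 120 (x) by 220 (y) by 5 mm thick, centred on the optical axis and turned with the microscope. Origin at the centre of its underside, on the bench. The specimens lie on it in a row along its y axis, about 74 mm apart (at least 66), in any order, within 15 mm of its middle in x
- cone_a: brown pine cone lying on its side on the plate, 52 mm long, 27 mm wide and high over its middle 30 mm, tapering to both ends; rigid, about 18 g, with flattened flanks, so it does not roll by itself. Origin on its underside below the middle; x along its length to the pointed end, z up. Its long axis lies within 0.3 rad of the plate's x axis, the point towards the plate's +x
- cone_b: second pine cone, the same in every way as cone_a, but its point towards the plate's -x
- cone_a_mid (a point): the centre of cone_a, 13.5 mm above its origin
- cone_b_mid (a point): the centre of cone_b, 13.5 mm above its origin
- chestnut: smooth brown chestnut, round seen from above, flat underneath and domed with a small pale point on top: 35 mm in diameter between 10 and 16.5 mm above its underside, narrowing to 24 mm at the underside, 28.5 mm high (33 mm with the point), rigid, about 20 g. Origin at the centre of its flat underside, z up
- chestnut_mid (a point): a point on the chestnut's axis, 13 mm above its underside
- wood_tray: rectangular open wooden tray, loose on the bench, 160 mm (x) by 170 mm (y) by 30 mm high, walls and floor 7 mm thick, 0.45 kg. Origin at the centre of its underside. It stands to the left or right in front of the plate, the metal dish on the other side
- metal_dish: round open aluminium dish, loose on the bench, 120 mm in diameter at the rim and 112 mm at the foot, 24 mm high, walls and floor 3 mm thick, 0.2 kg. Origin at the centre of its underside
- petri_stack: bystander: two covered glass Petri dishes stacked, 96 mm in diameter, 41 mm high, beyond the plate on the right. Origin at the centre of the underside
- red_box: bystander: red cardboard box 55 by 90 by 30 mm, behind the plate. Origin at the centre of the underside
- calculator: bystander: black pocket calculator lying flat, 125 by 75 by 16 mm, between the robot and the plate. Origin at the centre of the underside

How it is judged:
By the outcome, as a careful person would: the job done as asked, in the order asked, and still so for the second after the job is handed in, with the robot touching nothing.
It also fails if it takes over 59 s, if anything falls off the work surface, if the arm or the gripper's body presses on something with over 40 N, if the wrist force passes 120 N, or if a joint passes its speed limit or range.

ROBOT

A 6-joint arm with a two-finger parallel gripper is mounted at the origin on the work surface. World frame = base frame: x ahead of the robot, y to its left, z up, the work surface at z = 0. Lengths are in mm, angles in rad, forces in N, time in s.
With the tool pointing down it reaches from about 400 to 825 mm from the base axis. Payload 7 kg.
Tool frame: the origin (TCP) lies midway between the tips of the shut fingers; the grasp point (between the pads) lies behind it (bot.pinch_z is the z of the grasp point in the tool frame, in mm); z points along the fingers, y is the direction in which the jaws open and shut (so a half turn about z gives the same grasp; the last joint's range is limited). The gripper opens to 88 mm and grips with 3 to 60 N. Pads are 19 mm wide; open, the fingers measure 130 mm over their backs; the gripper's body (78 mm by 193 mm) begins 47 mm behind the grasp point.
Start: joints at [-0.83, 0.359, 0.012, 0, -1.224, -0.288], TCP at [295.274, -606.967, 226.561] pointing down, gripper open.
Joint ranges: [-3.07, 3.07], [-1.43, 2.12], [-1.02, 1.25], [-3.03, 1.67], [-3.05, -0], [-3.03, 3.03]. Speed limits (rad/s): [2.39, 2.39, 3.01, 3.14, 3.14, 3.14].

INTERFACE

Orientations are given as a unit quaternion [x, y, z, w].
In Python, from plant import bot gives the robot as it stands. Calls block until the motion is done:
- bot.move_ptp(position, orientation): joint-space move of the TCP to a pose.
- bot.line_to(position, velocity=150, ori=None): straight line of the TCP; ori=None keeps the orientation; velocity is the mean speed in mm/s.
- bot.move_joints(angles): joint-space move.
- bot.move_gripper(opening, force=None): finger opening in mm; force is the grip in N (None keeps the last); returns when the fingers have stopped.
- bot.pause(seconds).
- bot.solve_ik(position, orientation): joint angles nearest the present ones, or None.
- bot.read_state(): the state.
- bot.camera(name): name is "side" or "top"; returns the picture (480x640x3 uint8, red, green, blue); there is no depth.
- bot.get_calibration(name): a dict with "fx", "fy", "cx", "cy" (pixels), "view" (4x4, takes a point from world to camera coordinates). Camera axes: x right, y up, looking along -z (the intrinsics and any distortion apply to the point x, -y, -z); pixel columns grow to the right and rows downward; lengths in mm; the calibration is good to about 2 mm. A picture is of the moment at which its call begins. get_calibration takes no time and is no camera call.
A pose or a line that the arm cannot do raises bot.Unreachable and nothing moves.
- bot.close_job(): hands the job in, once; it reports no verdict.
The state is a dict: "t": time; "joint_pos": joint angles; "qvel": joint speeds; "tau": joint torques, N m; "tcp_pos": TCP position; "eef_rot": TCP orientation; "contact_force": force on the tool from outside, world axes, zero at the start; "moment": the same for the moment, N m; "width": finger opening in mm.
Only numpy, scipy, OpenCV 4.12 (cv2) and the standard library are available. Lean on these libraries where they do the work, as an engineer would, in place of code of your own. Each camera call takes 0.05 s, during which the arm holds its last target.

## Working session

There is one attempt and no reset: what is moved stays moved. The work goes in short steps, each a Python script; the robot and the scene stay as the last script left them, time stands still between calls to the robot, and variables do not carry over. Pictures are saved under pics/ and viewed, and the job is handed in when it is done.

```bash
ls; mkdir -p pics
python3 - <<'E'
from plant import bot
import cv2
for n in("side","top"):
    im=bot.camera(n); cv2.imwrite(f"pics/{n}0.png",im[:,:,::-1]); c=bot.get_calibration(n); print(n,c)
print(bot.pinch_z,bot.read_state())
E
```

```text
pics
side {'fx': 597.1323702379547, 'fy': 597.1323702379547, 'cx': 321.77153352477893, 'cy': 241.85738225171704, 'view': array([[-6.90486813e-01, -7.23261645e-01, -1.09797494e-02,
         4.04620779e+02],
       [ 4.00749200e-01, -3.95137628e-01,  8.26599258e-01,
        -3.53298074e+02],
       [-6.02186051e-01,  5.66355761e-01,  5.62683847e-01,
        -9.24677711e+02],
       [ 0.00000000e+00,  0.00000000e+00,  0.00000000e+00,
         1.00000000e+00]])}
top {'fx': 446.2137641425599, 'fy': 446.2137641425599, 'cx': 315.63432433644465, 'cy': 234.7196124717526, 'view': array([[-1.17999338e-02, -9.99930260e-01,  4.86766331e-04,
         2.35349411e+01],
       [ 9.98988939e-01, -1.17677036e-02,  4.33891905e-02,
        -6.03053981e+02],
       [-4.33804364e-02,  9.98263756e-04,  9.99058127e-01,
        -1.08962705e+03],
       [ 0.00000000e+00,  0.00000000e+00,  0.00000000e+00,
         1.00000000e+00]])}
-18.8 {'t': 0.1, 'joint_pos': array([-8.29890603e-01,  3.59335946e-01,  1.11534552e-02, -3.12530891e-04,
       -1.22410709e+00, -2.88077782e-01]), 'qvel': array([ 7.25477299e-05, -1.05210511e-03,  2.46748976e-03, -3.43137711e-04,
        1.11472211e-03,  4.93069974e-05]), 'tau': array([ 1.91098252e-04, -5.84162021e+01,  2.93753278e+01,  7.01547414e+00,
        1.01930840e-02, -6.24458335e-05]), 'tcp_pos': array([ 295.0894895 , -606.59151342,  225.70357922]), 'eef_rot': array([-2.24432555e-01,  9.74489327e-01,  7.22272660e-04, -2.39501712e-04]), 'contact_force': array([0.46653909, 0.30278048, 0.45978274]), 'moment': array([ 0.05626406, -0.03281738,  0.02404728]), 'width': 87.79291197928734}
```

View pics/side0.png

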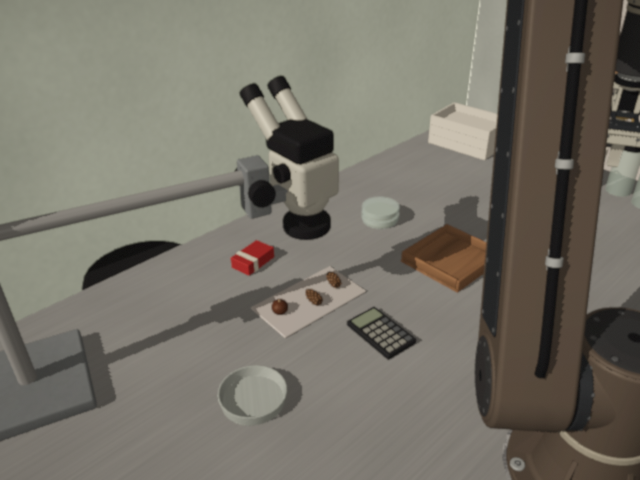

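View pics/top0.png

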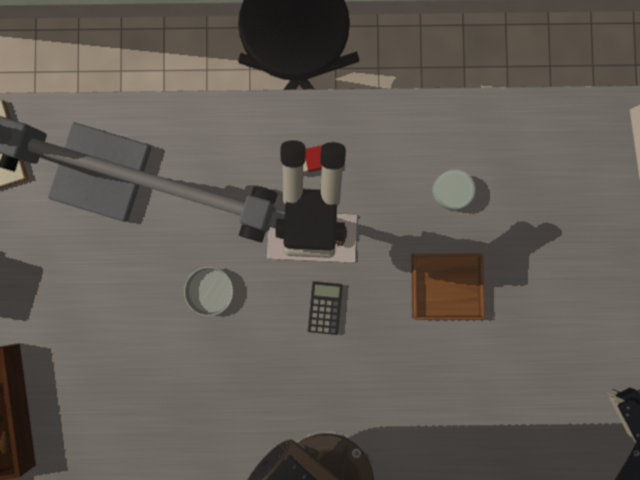

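The side view shows the plate (corners around (258,310), (330,270), (366,290), (280,333)). The chestnut is at (280,307) and the cones at (314,297) and (333,280). The dish is at (253,394) and the tray at (450,257). In the top view the head hides the plate. I'll enlarge both.

```bash
cat > h.py <<'E'
import numpy as np, cv2
from plant import bot
from scipy.spatial.transform import Rotation as R
def ray(n,u,v):
    c=bot.get_calibration(n);V=c['view'];d=np.array([(u-c['cx'])/c['fx'],-(v-c['cy'])/c['fy'],-1.])
    o=-V[:3,:3].T@V[:3,3];return o,V[:3,:3].T@d
def px2w(n,u,v,z):
    o,d=ray(n,u,v);return o+d*(z-o[2])/d[2]
def proj(n,p):
    c=bot.get_calibration(n);V=c['view'];q=V[:3,:3]@np.asarray(p)+V[:3,3]
    return np.array([c['cx']+c['fx']*q[0]/-q[2],c['cy']-c['fy']*q[1]/-q[2]])
def crop(src,x,y,w,h,s,out):
    im=cv2.imread(src)[y:y+h,x:x+w];im=cv2.resize(im,None,fx=s,fy=s,interpolation=cv2.INTER_CUBIC)
    for i in range(0,w,10):
        cv2.line(im,(i*s,0),(i*s,6 if i%50 else 14),(0,255,255),1)
        if i%20==0: cv2.putText(im,str(x+i),(i*s,24),0,.35,(0,255,255),1)
    for i in range(0,h,10):
        cv2.line(im,(0,i*s),(6,i*s),(0,255,255),1)
        if i%20==0: cv2.putText(im,str(y+i),(8,i*s+4),0,.35,(0,255,255),1)
    cv2.imwrite(out,im)
E
python3 - <<'E'
from h import *
crop("pics/side0.png",250,260,130,80,6,"pics/s_plate.png")
crop("pics/top0.png",180,190,190,130,4,"pics/t_plate.png")
crop("pics/top0.png",390,230,110,110,5,"pics/t_tray.png")
E
```

```text
(no output)
```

View pics/s_plate.png

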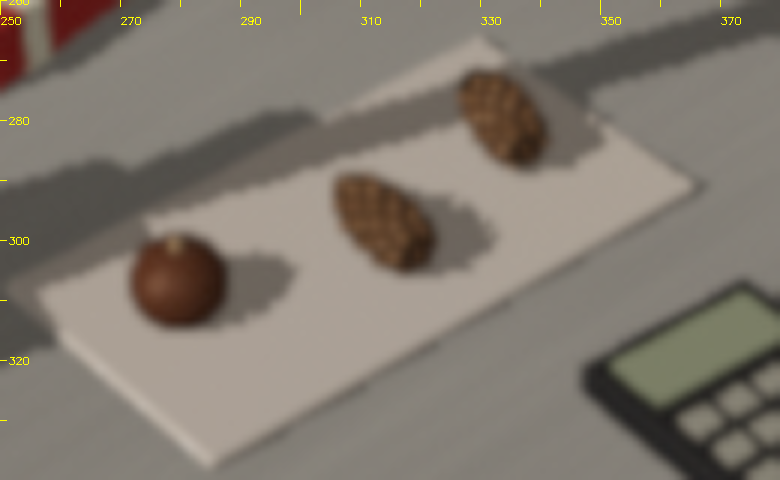

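View pics/t_plate.png

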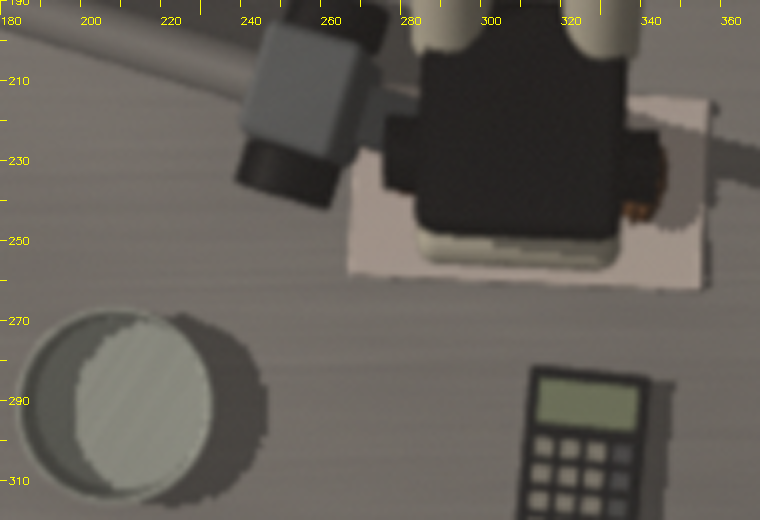

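View pics/t_tray.png

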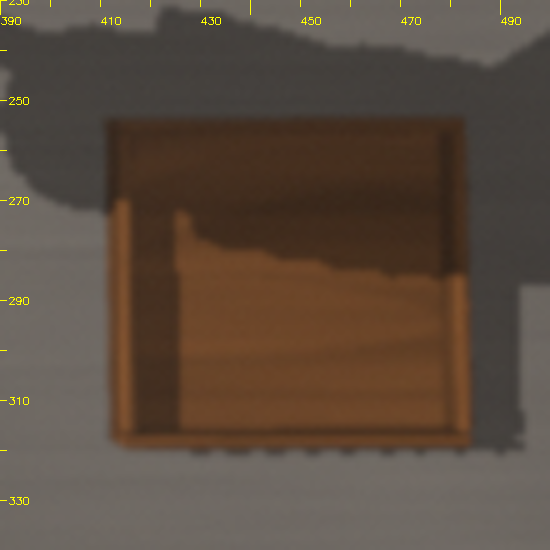

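```bash
python3 - <<'E'
from h import *
np.set_printoptions(precision=1,suppress=True)
print("plate top z5");
for u,v in[(267,258.5),(355.2,262.2),(357.5,215)]: print(px2w('top',u,v,5))
print("plate side z5")
for u,v in[(285,336.5),(366.8,291),(329.5,266),(251.5,308)]: print(px2w('side',u,v,5))
print("dish rim z24 top");
for u,v in [(185,291),(233,291),(209,267.5),(209,315)]: print(px2w('top',u,v,24))
print("tray rim z30")
for u,v in [(411.3,253.7),(483,253.7),(483.7,319.3),(412,318.8)]: print(px2w('top',u,v,30))
print('spec side: chestnut mid, cone mids at z=18.5')
for u,v in [(279.5,307.5),(314,297),(333,279.7)]: print(px2w('side',u,v,18.5))
print('cone ends')
for e in [((306,290),(322,304)),((326.5,272.5),(338,287.5))]:
    a,b=[px2w('side',*q,18.5) for q in e]; print(a,b,np.linalg.norm(a-b),(a+b)/2)
E
python3 - <<'E'
import sys;sys.path.insert(0,'.')
from h import *
crop("pics/side0.png",210,360,90,70,8,"pics/s_dish.png")
crop("pics/side0.png",395,220,100,75,8,"pics/s_tray.png")
E
```

```text
plate top z5
[546.  137.9   5. ]
[534.2 -81.    5. ]
[651.6 -88.6   5. ]
plate side z5
[544.9 138.9   5. ]
[528.9 -79.6   5. ]
[649.8 -85.3   5. ]
[658.6 132.9   5. ]
dish rim z24 top
[469.5 335.9  24. ]
[468.1 219.1  24. ]
[525.9 277.4  24. ]
[410.8 277.6  24. ]
tray rim z30
[ 553.7 -215.4   30. ]
[ 551.6 -389.6   30. ]
[ 393.4 -386.8   30. ]
[ 396.7 -213.8   30. ]
spec side: chestnut mid, cone mids at z=18.5
[606.5  99.9  18.5]
[581.6  26.4  18.5]
[595.6 -43.2  18.5]
cone ends
[610.5  22.7  18.5] [553.5  30.1  18.5] 57.44160220334017 [582.   26.4  18.5]
[624.1 -51.1  18.5] [568.9 -31.8  18.5] 58.51263716327183 [596.5 -41.5  18.5]
```

View pics/s_dish.png

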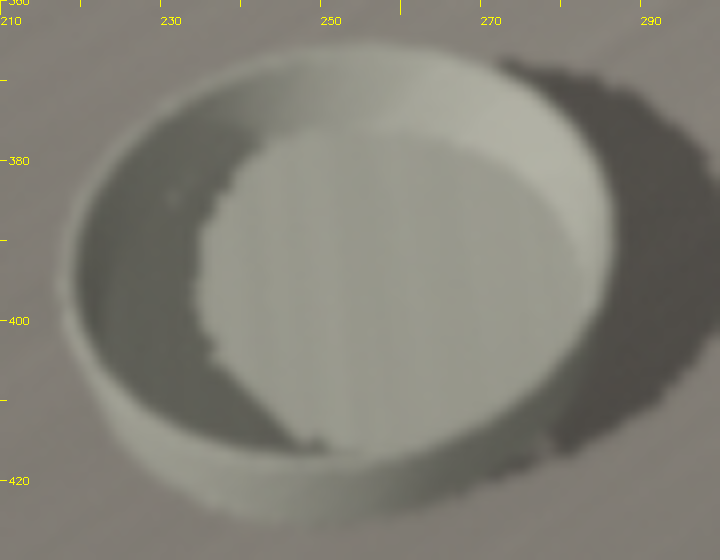

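View pics/s_tray.png

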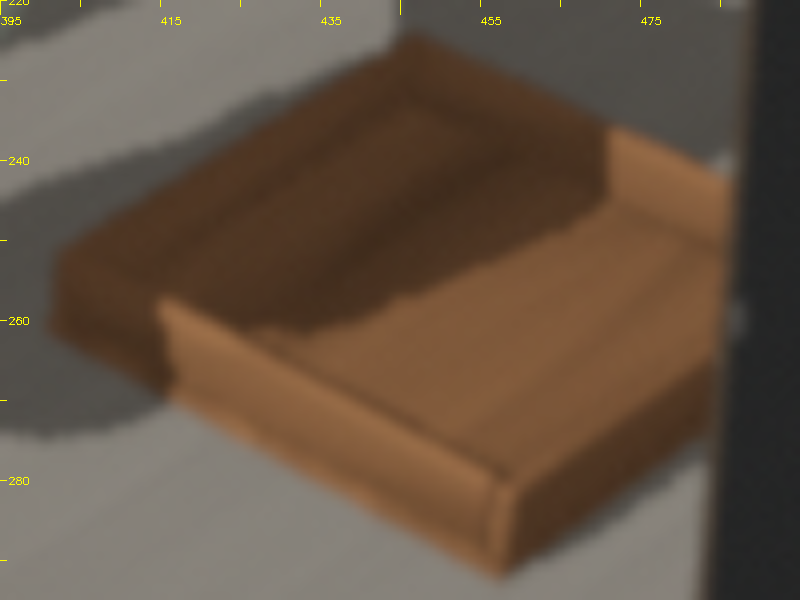

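Plate measures 219×119 mm and its centre agrees between the two cameras to about 3 mm. The row spacing is 70–74 mm, the dish about 117 mm and the tray 174×158 mm. These all match the given sizes. Next I'll cross-check the containers from the side view and check reach.

```bash
cat >> h.py <<'E'
def ori(az,lean):
    s,c=np.sin(lean),np.cos(lean)
    z=np.array([s*np.cos(az),s*np.sin(az),-c]);y=np.array([-np.sin(az),np.cos(az),0]);x=np.cross(y,z)
    return R.from_matrix(np.c_[x,y,z]).as_quat(),z
E
python3 - <<'E'
from h import *
np.set_printoptions(precision=2,suppress=True)
for p in [(402,252),(447,224.5),(459,281)]: print('tray',px2w('side',*p,30))
for p in [(217.5,395),(286.5,388),(256,365.5),(248,418)]: print('dish',px2w('side',*p,24))
print("cam side pos",ray('side',0,0)[0])
for nm,p,az in [('c2',(597,-43),-.28),('c1',(583,25.5),-.12),('ch',(607.5,99),-.0),('ch',(607.5,99),.15),('tr',(474,-301),0),('tr',(474,-301),-.3),('tr',(474,-301),-.56),('di',(468.7,277.5),0),('di',(468.7,277.5),.5)]:
  for lean in (40,):
    q,z=ori(az,np.radians(lean))
    for b in (0,130):
        t=np.array([*p,14.])-b*z; print(nm,az,b,bot.solve_ik(t,q))
E
```

```text
tray [ 548.06 -217.02   30.  ]
tray [ 546.3  -384.29   30.  ]
tray [ 394.13 -220.9    30.  ]
dish [500.19 329.25  24.  ]
dish [429.31 233.93  24.  ]
dish [508.27 238.63  24.  ]
dish [424.67 321.84  24.  ]
cam side pos [-135.86  676.74  816.78]
c2 -0.28 0 [-0.46  0.37 -0.86 -2.82 -0.36  1.4 ]
c2 -0.28 130 None
c1 -0.12 0 [-0.35  0.34 -0.82 -2.64 -0.31  1.27]
c1 -0.12 130 None
ch -0.0 0 [-0.2   0.37 -0.74 -2.64 -0.26  1.23]
ch -0.0 130 None
ch 0.15 0 None
ch 0.15 130 None
tr 0 0 [-0.74  0.33 -0.5  -1.21 -0.48  0.21]
tr 0 130 [-0.76  0.05 -0.58 -0.91 -0.59 -0.12]
tr -0.3 0 [-0.64  0.28 -0.57 -1.36 -0.22  0.05]
tr -0.3 130 None
tr -0.56 0 None
tr -0.56 130 None
di 0 0 None
di 0 130 None
di 0.5 0 [ 0.39  0.26 -0.64 -1.85 -0.08  0.37]
di 0.5 130 None
```

```bash
cat > scan.py <<'E'
from h import *
np.set_printoptions(precision=2,suppress=True)
def scan(p,z,azs,leans):
    for lean in leans:
        row=[]
        for az in azs:
            q,d=ori(az,np.radians(lean)); s=''
            for b in (0,30,60,100,140):
                t=np.array([*p,z])-b*d; j=bot.solve_ik(t,q)
                s+='.' if j is None else ('A' if j[3]<-1.6 else 'B')
            row.append(s)
        print(lean,' '.join(f"{a:+.1f}:{r}" for a,r in zip(azs,row)))
for nm,p in [('c2',(597,-43)),('c1',(583,25.5)),('ch',(607.5,99)),('tr',(474,-301)),('di',(468.7,277.5))]:
    print(nm);scan(p,14.,np.arange(-.8,.81,.2),(25,30,35,40,45,50))
E
python3 scan.py
```

```text
c2
25 -0.8:.BBBB -0.6:...BB -0.4:..... -0.2:..... -0.0:....B +0.2:...BB +0.4:BBBBB +0.6:BBBBB +0.8:BBBBB
30 -0.8:...BB -0.6:..... -0.4:..... -0.2:..... -0.0:..... +0.2:....B +0.4:BBBBB +0.6:BBBBB +0.8:BBBBB
35 -0.8:..... -0.6:..... -0.4:..... -0.2:..... -0.0:..... +0.2:B.... +0.4:BBBBB +0.6:BBBBB +0.8:BBBBB
40 -0.8:..... -0.6:..... -0.4:..... -0.2:A.... -0.0:..... +0.2:BBB.. +0.4:BBBBB +0.6:BBBBB +0.8:BBBBB
45 -0.8:..... -0.6:..... -0.4:..... -0.2:AAA.. -0.0:AAA.. +0.2:ABBBB +0.4:BBBBB +0.6:BBBBB +0.8:BBBBB
50 -0.8:..... -0.6:..... -0.4:..... -0.2:AA.AA -0.0:AAAAA +0.2:AAABB +0.4:ABBBB +0.6:BBBBB +0.8:BBBBB
c1
25 -0.8:BBBBB -0.6:...BB -0.4:....B -0.2:..... -0.0:..... +0.2:....B +0.4:BBBBB +0.6:BBBBB +0.8:BBBBB
30 -0.8:..BBB -0.6:..... -0.4:..... -0.2:..... -0.0:..... +0.2:..... +0.4:BBBBB +0.6:BBBBB +0.8:BBBBB
35 -0.8:....B -0.6:..... -0.4:..... -0.2:A.... -0.0:..... +0.2:..... +0.4:BBBBB +0.6:BBBBB +0.8:BBBBB
40 -0.8:..... -0.6:..... -0.4:..... -0.2:AAA.. -0.0:..... +0.2:B.... +0.4:BBBBB +0.6:BBBBB +0.8:BBBBB
45 -0.8:..... -0.6:..... -0.4:..... -0.2:...A. -0.0:AAA.. +0.2:AABB. +0.4:
[... 1274 characters left out ...]
.6:AAAAA -0.4:AAAAB -0.2:AAABB -0.0:BBBBB +0.2:BBBBB +0.4:BBBBB +0.6:BBBBB +0.8:BBBBB
di
25 -0.8:BBBBB -0.6:BBBBB -0.4:..BBB -0.2:....B -0.0:..... +0.2:..... +0.4:..... +0.6:..... +0.8:...BB
30 -0.8:BBBBB -0.6:BBBBB -0.4:...BB -0.2:..... -0.0:..... +0.2:A.... +0.4:..... +0.6:..... +0.8:.....
35 -0.8:BBBBB -0.6:BBBBB -0.4:....B -0.2:..... -0.0:..... +0.2:..A.. +0.4:..... +0.6:..... +0.8:B....
40 -0.8:BBBBB -0.6:.BBBB -0.4:..... -0.2:..... -0.0:..... +0.2:..... +0.4:A.... +0.6:B.... +0.8:BBB..
45 -0.8:BBBBB -0.6:.BBBB -0.4:..... -0.2:..... -0.0:..... +0.2:..... +0.4:AAA.. +0.6:AAA.. +0.8:AABB.
50 -0.8:BBBBB -0.6:.BBBB -0.4:..... -0.2:..... -0.0:..... +0.2:..... +0.4:....A +0.6:AAAAB +0.8:AAABB
```

```bash
cat > scan2.py <<'E'
from h import *
np.set_printoptions(precision=2,suppress=True)
def show(nm,p,az,lean,pts):
    q,d=ori(az,np.radians(lean))
    print(nm,az,lean)
    for (b,up) in pts:
        t=np.array([*p,14.5])-b*d+[0,0,up]; print('   ',b,up,bot.solve_ik(t,q))
P=[(0,0),(30,0),(60,0),(90,0),(60,60),(0,20),(120,0)]
for lean in (45,47):
    show('c2',(597,-43),-.2,lean,P); show('c2',(597,-43),-.1,lean,P)
    show('c1',(583,25.5),-.1,lean,P);show('ch',(607.5,99),.05,lean,P)
    show('tr',(459,-330),0,lean,P);show('tr',(459,-330),-.2,lean,P);show('di',(468.7,277.5),.5,lean,P)
E
python3 scan2.py
```

```text
c2 -0.2 45
    0 0 [-0.51  0.41 -0.88 -2.7  -0.53  1.4 ]
    30 0 [-0.51  0.32 -0.88 -2.62 -0.44  1.31]
    60 0 [-0.48  0.22 -0.85 -2.48 -0.32  1.13]
    90 0 [-0.21  0.1  -0.69 -2.   -0.01  0.43]
    60 60 None
    0 20 [-0.49  0.34 -0.84 -2.62 -0.42  1.3 ]
    120 0 None
c2 -0.1 45
    0 0 [-0.49  0.38 -0.76 -2.41 -0.42  1.17]
    30 0 [-0.45  0.29 -0.74 -2.26 -0.32  0.96]
    60 0 [-0.31  0.18 -0.68 -1.97 -0.16  0.55]
    90 0 None
    60 60 None
    0 20 [-0.42  0.31 -0.69 -2.25 -0.29  0.93]
    120 0 None
c1 -0.1 45
    0 0 [-0.41  0.41 -0.93 -2.72 -0.57  1.44]
    30 0 [-0.42  0.31 -0.93 -2.65 -0.48  1.35]
    60 0 [-0.39  0.2  -0.9  -2.53 -0.36  1.19]
    90 0 [-0.26  0.09 -0.8  -2.26 -0.15  0.81]
    60 60 None
    0 20 [-0.39  0.33 -0.89 -2.66 -0.46  1.34]
    120 0 None
ch 0.05 45
    0 0 [-0.26  0.41 -0.83 -2.66 -0.48  1.36]
    30 0 [-0.25  0.33 -0.82 -2.57 -0.4   1.25]
    60 0 [-0.21  0.23 -0.78 -2.42 -0.28  1.05]
    90 0 None
    60 60 None
    0 20 [-0.23  0.35 -0.78 -2.57 -0.37  1.23]
    120 0 None
tr 0 45
    0 0 [-0.93  0.38 -0.49 -1.34 -0.62  0.48]
    30 0 [-0
[... 2272 characters left out ...]
[-0.95  0.35 -0.49 -1.35 -0.66  0.49]
    120 0 [-1.07  0.17 -0.55 -1.16 -0.77  0.34]
tr -0.2 47
    0 0 [-0.99  0.37 -0.58 -1.6  -0.55  0.64]
    30 0 [-0.99  0.3  -0.6  -1.52 -0.55  0.54]
    60 0 [-0.99  0.22 -0.61 -1.43 -0.55  0.44]
    90 0 [-0.98  0.15 -0.63 -1.35 -0.56  0.34]
    60 60 [-0.83  0.07 -0.6  -1.19 -0.49  0.04]
    0 20 [-0.95  0.31 -0.57 -1.53 -0.52  0.51]
    120 0 [-0.98  0.08 -0.65 -1.26 -0.57  0.23]
di 0.5 47
    0 0 [-0.03  0.41 -0.95 -2.48 -0.65  1.4 ]
    30 0 [-0.02  0.3  -0.93 -2.37 -0.54  1.25]
    60 0 [ 0.05  0.16 -0.89 -2.21 -0.41  1.  ]
    90 0 [ 0.22  0.03 -0.83 -1.97 -0.22  0.6 ]
    60 60 None
    0 20 [ 0.02  0.31 -0.89 -2.39 -0.51  1.22]
    120 0 None
```

```bash
cat >> h.py <<'E'
L=np.radians(47)
def tgt(M,az,z,fwd=6.8,b=0):
    q,d=ori(az,L); return np.array([M[0]+fwd*np.cos(az),M[1]+fwd*np.sin(az),z])-b*d, q
def st(msg=''):
    s=bot.read_state(); print(msg,'t%.2f'%s['t'],'tcp',s['tcp_pos'].round(1),'F',s['contact_force'].round(1),'w%.1f'%s['width'],'q',s['joint_pos'].round(2)); return s
E
python3 - <<'E'
from h import *
np.set_printoptions(precision=2,suppress=True)
C2=(597,-43);C1=(583,25.5);CH=(607.5,99)
for nm,M,az,z in[('c2',C2,-.25,14.5),('c1',C1,-.12,14.5),('ch',CH,.05,14.5),('t1',(450,-332),0,16.5),('t2',(450,-270),0,16.5),('t2',(450,-270),-.1,16.5),('di',(468.7,277.5),.45,12.5),('di',(468.7,277.5),.5,12.5)]:
    for b in (0,60,90):
        t,q=tgt(M,az,z,b=b); print(nm,az,b,t,bot.solve_ik(t,q))
E
```

```text
c2 -0.25 0 [603.59 -44.68  14.5 ] [-0.5   0.46 -0.95 -2.84 -0.67  1.51]
c2 -0.25 60 [561.07 -33.83  55.42] [-0.52  0.28 -0.98 -2.74 -0.52  1.4 ]
c2 -0.25 90 [539.81 -28.4   75.88] [-0.51  0.17 -0.96 -2.64 -0.4   1.28]
c1 -0.12 0 [589.75  24.69  14.5 ] [-0.42  0.45 -0.97 -2.8  -0.68  1.5 ]
c1 -0.12 60 [546.19  29.94  55.42] [-0.43  0.26 -0.99 -2.67 -0.52  1.37]
c1 -0.12 90 [524.4   32.57  75.88] [-0.41  0.14 -0.95 -2.55 -0.38  1.21]
ch 0.05 0 [614.29  99.34  14.5 ] [-0.27  0.45 -0.86 -2.7  -0.57  1.42]
ch 0.05 60 [570.47  97.15  55.42] [-0.27  0.27 -0.86 -2.54 -0.42  1.23]
ch 0.05 90 [548.55  96.05  75.88] [-0.22  0.17 -0.81 -2.39 -0.29  1.02]
t1 0 0 [ 456.8 -332.    16.5] [-0.98  0.4  -0.5  -1.39 -0.67  0.57]
t1 0 60 [ 412.92 -332.     57.42] [-1.02  0.28 -0.53 -1.27 -0.71  0.45]
t1 0 90 [ 390.98 -332.     77.88] [-1.04  0.22 -0.54 -1.21 -0.74  0.39]
t2 0 0 [ 456.8 -270.    16.5] [-0.94  0.36 -0.59 -1.49 -0.63  0.65]
t2 0 60 [ 412.92 -270.     57.42] [-0.96  0.22 -0.62 -1.34 -0.66  0.49]
t2 0 90 [ 390.98 -270.     77.88] [-0.97  0.15 -0.64 -1.27 -0.69  0.4 ]
t2 -0.1 0 [ 456.77 -270.68   16.5 ] [-0.95  0.34 -0.63 -1.6  -0.58  0.7 ]
t2 -0.1 60 [ 413.1  -266.3    57.42] [-0.94  0.19 -0.67 -1.42 -0.59  0.48]
t2 -0.1 90 [ 391.27 -264.11   77.88] [-0.94  0.11 -0.68 -1.33 -0.6   0.37]
di 0.45 0 [474.82 280.46  12.5 ] [-0.02  0.44 -0.99 -2.6  -0.7   1.47]
di 0.45 60 [435.31 261.37  53.42] [ 0.01  0.2  -0.95 -2.38 -0.47  1.18]
di 0.45 90 [415.55 251.83  73.88] [ 0.13  0.06 -0.88 -2.17 -0.28  0.85]
di 0.5 0 [474.67 280.76  12.5 ] [-0.02  0.42 -0.94 -2.49 -0.64  1.4 ]
di 0.5 60 [436.16 259.72  53.42] [ 0.05  0.18 -0.89 -2.23 -0.42  1.02]
di 0.5 90 [416.9  249.2   73.88] [ 0.2   0.05 -0.83 -2.   -0.24  0.65]
```

Run:
```python
from h import *
bot.move_gripper(43,15); st('grip')
q0,d=ori(-.1,L)
bot.move_ptp([430,-270,130],q0); st('mid')
t,q=tgt((597,-43),-.22,14.5,b=90)
bot.line_to(t,250,q); st('pre')
for n in("side","top"): cv2.imwrite(f"pics/{n}1.png",bot.camera(n)[:,:,::-1])
print(t)
```

```text
grip t1.01 tcp [ 295.3 -607.   226.6] F [ 0.2 -0.5 -1.1] w43.2 q [-0.83  0.36  0.01 -0.   -1.22 -0.29]
mid t2.40 tcp [ 430.6 -270.9  130.6] F [ 0.2 -0.7 -1.1] w43.1 q [-0.71  0.   -0.62 -1.13 -0.48 -0.05]Traceback (most recent call last):
  File "<stdin>", line 6, in <module>
plant.Unreachable: the arm cannot follow that straight line within its joint ranges
```

```bash
cat >> h.py <<'E'
from scipy.spatial.transform import Slerp
def chk(p0,q0,p1,q1,n=15):
    sl=Slerp([0,1],R.from_quat([q0,q1])); s=''; js=[]
    for a in np.linspace(0,1,n):
        j=bot.solve_ik(np.asarray(p0)*(1-a)+np.asarray(p1)*a,sl(a).as_quat()); s+='.' if j is None else 'x'
        if j is not None: js.append(j)
    js=np.array(js); return s,(np.abs(np.diff(js,axis=0)).max(0).round(2) if len(js)>1 else None)
E
python3 - <<'E'
from h import *
for b2 in (30,50,60,75,90):
  t,q=tgt((597,-43),-.22,14.5,b=b2)
  for (p,az) in [((413,-268,57),-.1),((413,-268,57),0),((413,-268,75),0),((440,-240,57),-.2),((440,-240,57),0),((457,-268,60),0)]:
    q0,_=ori(az,L); print(b2,p,az,*chk(p,q0,t,q))
E
```

```text
30 (413, -268, 57) -0.1 xxxxxxxxxxxxxxx [0.05 0.03 0.04 0.13 0.04 0.12]
30 (413, -268, 57) 0 xxxxxxxxxxxxxxx [0.05 0.03 0.04 0.15 0.05 0.14]
30 (413, -268, 75) 0 xxxxxxxxxxxxxxx [0.05 0.03 0.05 0.16 0.05 0.16]
30 (440, -240, 57) -0.2 xxxxxxxxxxxxxxx [0.04 0.02 0.03 0.1  0.03 0.1 ]
30 (440, -240, 57) 0 xxxxxxxxxxxxxxx [0.04 0.03 0.04 0.14 0.04 0.13]
30 (457, -268, 60) 0 xxxxxxxxxxxxxxx [0.04 0.03 0.05 0.15 0.05 0.15]
50 (413, -268, 57) -0.1 xxxxxxxxxxxxxxx [0.05 0.02 0.04 0.14 0.04 0.13]
50 (413, -268, 57) 0 xxxxxxxxxxxxxxx [0.05 0.03 0.05 0.16 0.05 0.15]
50 (413, -268, 75) 0 xxxxxxxxxxxxxxx [0.05 0.03 0.05 0.17 0.06 0.17]
50 (440, -240, 57) -0.2 xxxxxxxxxxxxxxx [0.04 0.02 0.03 0.1  0.03 0.1 ]
50 (440, -240, 57) 0 xxxxxxxxxxxxxxx [0.04 0.02 0.04 0.14 0.04 0.14]
50 (457, -268, 60) 0 xxxxxxxxxxxxxxx [0.04 0.02 0.05 0.16 0.05 0.15]
60 (413, -268, 57) -0.1 xxxxxxxxxxxxxxx [0.05 0.02 0.04 0.14 0.04 0.13]
60 (413, -268, 57) 0 xxxxxxxxxxxxxxx [0.05 0.02 0.05 0.16 0.05 0.15]
60 (413, -268, 75) 0 xxxxxxxxxxxxxxx [0.05 0.03 0.06 0.17 0.06 0.18]
60 (440, -240, 57) -0.2 xxxxxxxxxxxxxxx [0.04 0.02
[... 299 characters left out ...]
]
75 (413, -268, 75) 0 xxxxxxxxxxxxxxx [0.05 0.03 0.06 0.19 0.06 0.19]
75 (440, -240, 57) -0.2 xxxxxxxxxxxxxxx [0.04 0.02 0.03 0.11 0.03 0.1 ]
75 (440, -240, 57) 0 xxxxxxxxxxxxxxx [0.04 0.02 0.05 0.16 0.05 0.15]
75 (457, -268, 60) 0 xxxxxxxxxxxxxxx [0.04 0.02 0.06 0.17 0.06 0.17]
90 (413, -268, 57) -0.1 xxxxxxxxxxxxxxx [0.05 0.02 0.05 0.16 0.05 0.16]
90 (413, -268, 57) 0 xxxxxxxxxxxxxxx [0.06 0.02 0.06 0.19 0.06 0.19]
90 (413, -268, 75) 0 xxxxxxxxxxxxxxx [0.06 0.03 0.07 0.2  0.07 0.22]
90 (440, -240, 57) -0.2 xxxxxxxxxxxxxxx [0.04 0.01 0.03 0.11 0.03 0.11]
90 (440, -240, 57) 0 xxxxxxxxxxxxxxx [0.05 0.02 0.06 0.17 0.05 0.17]
90 (457, -268, 60) 0 xxxxxxxxxxxxxxx [0.05 0.02 0.06 0.18 0.06 0.19]
```

Run:
```python
from h import *
q0,_=ori(-.1,L)
bot.line_to([420,-265,70],150,q0)
t,q=tgt((597,-43),-.22,14.5,b=75)
bot.line_to(t,150,q); s=st('pre'); print(t)
for n in("side","top"): cv2.imwrite(f"pics/{n}1.png",bot.camera(n)[:,:,::-1])
crop("pics/side1.png",230,240,200,120,4,"pics/side1c.png")
```

```text
pre t4.91 tcp [550.2 -32.4  66. ] F [-0.1 -0.2  0.2] w43.3 q [-0.52  0.21 -0.93 -2.59 -0.42  1.27]
[550.10663676 -32.51373324  65.649877  ]
```

View pics/side1c.png

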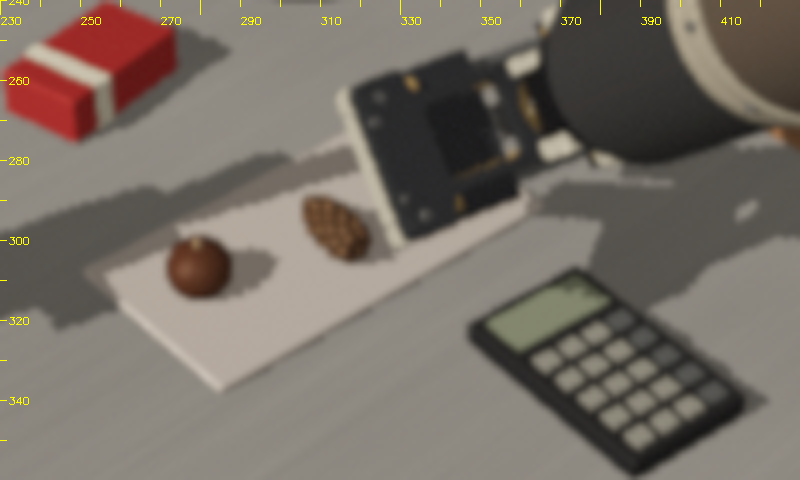

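View pics/top1.png

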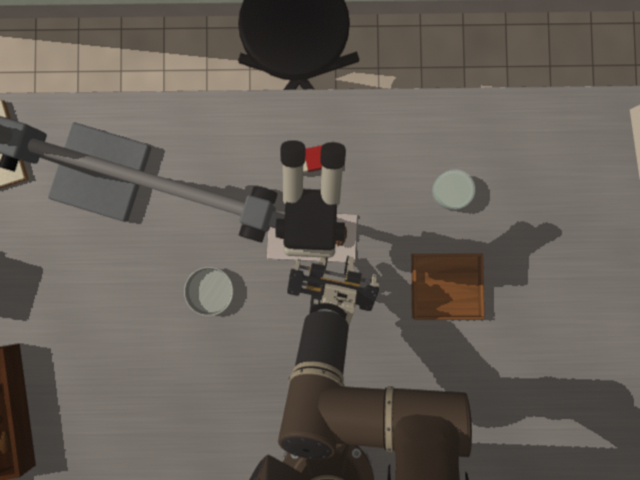

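Run:
```python
from h import *
crop("pics/top1.png",265,205,125,100,6,"pics/top1c.png")
t,q=tgt((597,-43),-.22,14.5,b=75); r=R.from_quat(q).as_matrix()
for yy in (-21.5,21.5,-42,42): print(yy,proj('top',t+r[:,1]*yy),proj('side',t+r[:,1]*yy))
print(proj('top',t),proj('side',t))
```

```text
-21.5 [345.71096455 258.02049776] [353.38425558 270.274687  ]
21.5 [327.78949055 254.23166629] [335.94657414 276.92624777]
-42 [354.25932145 259.82773101] [361.52037579 267.17118392]
42 [319.2499274  252.42629216] [327.45092689 280.16689156]
[336.74866623 256.12575194] [344.72923563 273.57612311]
```

View pics/top1c.png

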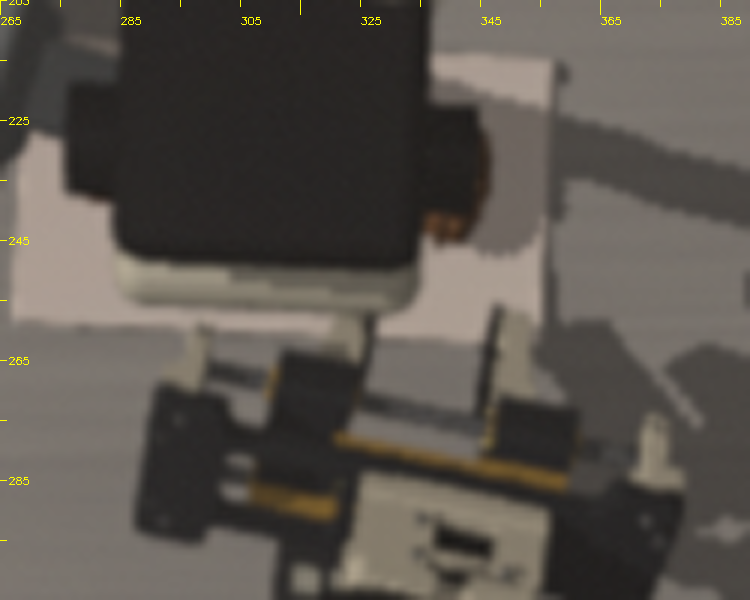

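The side view shows the gripper right of cone (314,297), with the path clear. In the top crop the finger inner faces are near (327,257) and (346,257), and my projection gives 328 and 346. I'll go in for the right-hand cone now.

Run:
```python
from h import *
t,q=tgt((597,-43),-.22,14.5,b=12)
bot.line_to(t,90); st('near')
t,q=tgt((597,-43),-.22,14.5)
bot.line_to(t,40); s=st('at'); print(t)
cv2.imwrite("pics/side2.png",bot.camera('side')[:,:,::-1])
crop("pics/side2.png",230,240,200,120,4,"pics/side2c.png")
```

```text
near t5.86 tcp [594.7 -42.4  22.8] F [-0.6  0.2 -0. ] w43.1 q [-0.52  0.42 -0.94 -2.75 -0.62  1.46]
at t6.31 tcp [603.6 -44.4  14.2] F [ 0.3 -0.9 -0.3] w43.0 q [-0.52  0.45 -0.93 -2.77 -0.64  1.48]
[603.63610266 -44.48396144  14.5       ]
```

View pics/side2c.png

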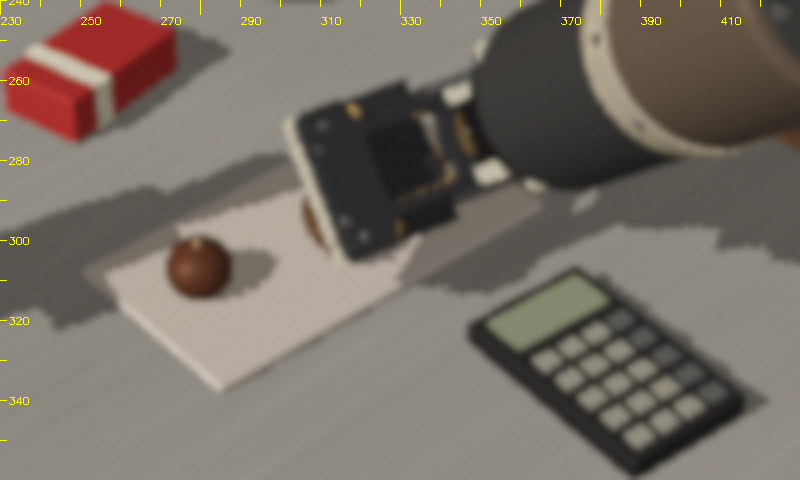

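The tool is in position, with no contact force and the body clear of the other cone. Now I'll close.

Run:
```python
from h import *
bot.move_gripper(20,15); st('closed')
t,q=tgt((597,-43),-.22,14.5,b=10); bot.line_to(t,60); st('up10')
t,q=tgt((597,-43),-.22,14.5,b=70); bot.line_to(t,120); st('up')
cv2.imwrite("pics/side3.png",bot.camera('side')[:,:,::-1])
cv2.imwrite("pics/top3.png",bot.camera('top')[:,:,::-1])
crop("pics/side3.png",230,240,200,120,4,"pics/side3c.png")
crop("pics/top3.png",265,205,125,100,6,"pics/top3c.png")
```

```text
closed t6.78 tcp [603.6 -44.5  14.6] F [-0.2  0.6  0.6] w27.0 q [-0.52  0.45 -0.93 -2.77 -0.64  1.48]
up10 t7.10 tcp [596.4 -42.9  21.9] F [-0.  -0.7  0.4] w27.2 q [-0.52  0.42 -0.94 -2.76 -0.62  1.46]
up t7.75 tcp [554.3 -33.5  62.7] F [ 0.4 -0.9 -0. ] w27.0 q [-0.52  0.23 -0.93 -2.61 -0.45  1.29]
```

View pics/side3c.png

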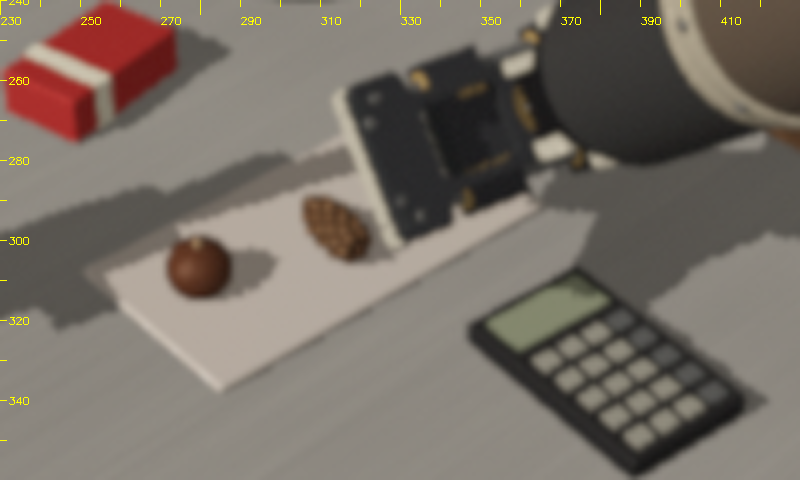

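View pics/top3c.png

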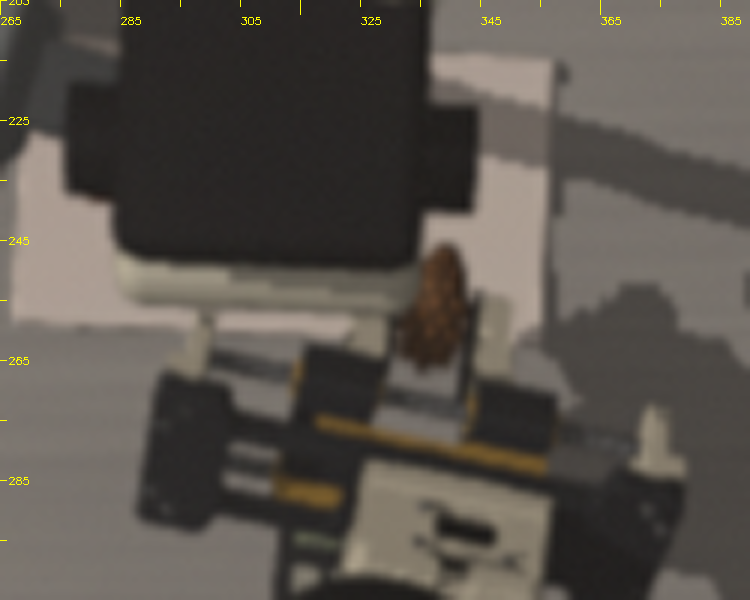

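Cone held: width 27.0 mm, upright in line with the fingers at (337,255) in the top crop, and the plate spot is empty. I'll carry it to the tray.

```bash
cat >> h.py <<'E'
def lower(M,az,z0,zmin,fwd=6.8):
    bot.line_to(tgt(M,az,z0+4,fwd)[0],60)
    bot.pause(.15); f0=np.mean([bot.read_state()['contact_force'] for _ in range(5)],0)
    z=z0+.6
    while z>zmin:
        bot.line_to(tgt(M,az,z,fwd)[0],15)
        f=np.mean([bot.read_state()['contact_force'] for _ in range(5)],0)-f0
        print('z%.1f'%z,f.round(1),end=' ')
        if np.linalg.norm(f)>3: break
        z-=.5
    st('\nlowered')
E
python3 - <<'E'
from h import *
s=bot.read_state();qn=ori(-.22,L)[0]
for T in [(450,-332),(450,-270)]:
    t,q=tgt(T,0,16.5,b=60); print(chk(s['tcp_pos'],qn,t,q))
    c,qc=tgt((583,25.5),-.12,14.5,b=70); print(chk(c,qc,t,q))
E
```

```text
('xxxxxxxxxxxxxxx', array([0.05, 0.03, 0.06, 0.2 , 0.06, 0.19]))
('xxxxxxxxxxxxxxx', array([0.06, 0.03, 0.06, 0.19, 0.06, 0.19]))
('xxxxxxxxxxxxxxx', array([0.05, 0.02, 0.05, 0.17, 0.05, 0.16]))
('xxxxxxxxxxxxxxx', array([0.06, 0.03, 0.05, 0.17, 0.05, 0.16]))
```

Run:
```python
from h import *
T=(450,-332)
t,q=tgt(T,0,16.5,b=60); bot.line_to(t,150,q); st('over')
lower(T,0,16.6,15.0)
cv2.imwrite("pics/top4.png",bot.camera('top')[:,:,::-1])
cv2.imwrite("pics/side4.png",bot.camera('side')[:,:,::-1])
crop("pics/top4.png",370,230,140,110,5,"pics/top4c.png")
crop("pics/side4.png",370,210,150,110,5,"pics/side4c.png")
```

```text
over t10.20 tcp [ 413.1 -331.5   57.5] F [ 0.6  0.3 -1.3] w26.9 q [-1.02  0.28 -0.53 -1.27 -0.71  0.45]
z17.2 [-0.1 -0.5 -1.4] z16.7 [-0.5  0.2  0.5] z16.2 [-1.9  0.2  4.8] 
lowered t12.33 tcp [ 456.9 -332.    16.6] F [-1.8  1.   5. ] w26.8 q [-0.98  0.4  -0.5  -1.39 -0.67  0.57]
```

View pics/top4c.png

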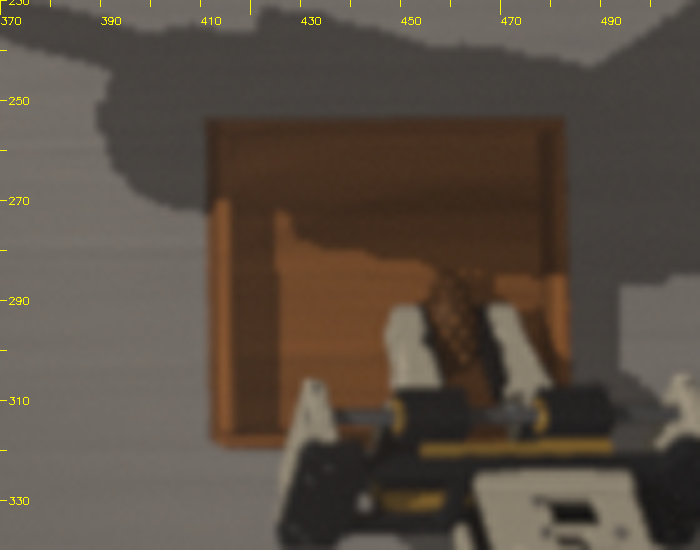

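View pics/side4c.png

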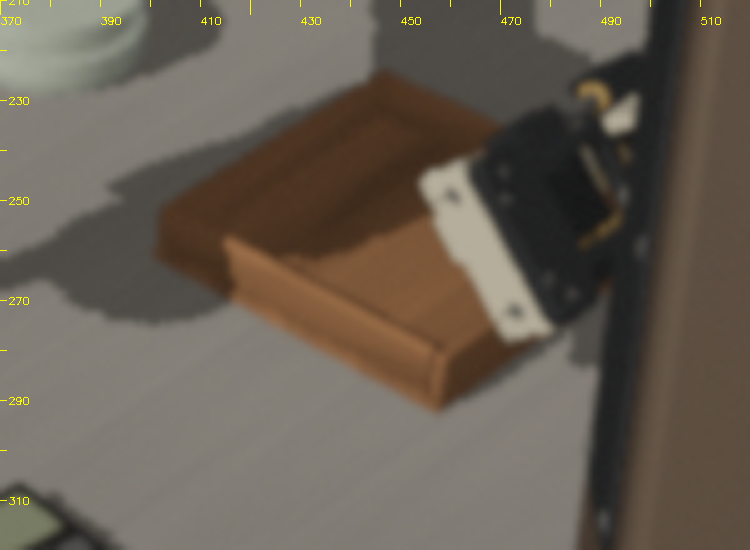

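Contact came at the expected floor height (5 N). I'll open a little and back out.

Run:
```python
from h import *
T=(450,-332)
bot.move_gripper(36); st('open')
bot.line_to(tgt(T,0,16.8,b=60)[0],120); st('out')
c,qc=tgt((583,25.5),-.12,14.5,b=75)
s=bot.read_state(); print(chk(s['tcp_pos'],s['eef_rot'],c,qc))
bot.line_to(c,160,qc); st('pre c1')
bot.move_gripper(44)
cv2.imwrite("pics/top5.png",bot.camera('top')[:,:,::-1])
cv2.imwrite("pics/side5.png",bot.camera('side')[:,:,::-1])
im=np.hstack([cv2.imread("pics/top5.png")[200:340,260:500],cv2.imread("pics/side5.png")[200:340,240:500]])
cv2.imwrite("pics/5c.png",cv2.resize(im,(800,224*1),interpolation=cv2.INTER_CUBIC))
crop("pics/top5.png",270,210,230,120,3,"pics/top5c.png")
crop("pics/side5.png",240,220,250,120,3,"pics/side5c.png")
```

```text
open t12.88 tcp [ 456.8 -331.9   16.1] F [-0.4 -0.1 -0. ] w35.9 q [-0.98  0.4  -0.5  -1.39 -0.67  0.57]
out t13.53 tcp [ 413.2 -332.2   57.9] F [-0.1  0.2  0.3] w36.1 q [-1.02  0.28 -0.53 -1.27 -0.71  0.45]
('xxxxxxxxxxxxxxx', array([0.06, 0.03, 0.06, 0.2 , 0.06, 0.2 ]))
pre c1 t16.08 tcp [535.3  31.3  65.8] F [ 0.1 -0.4  0.4] w36.0 q [-0.42  0.2  -0.97 -2.62 -0.45  1.3 ]
```

View pics/top5c.png

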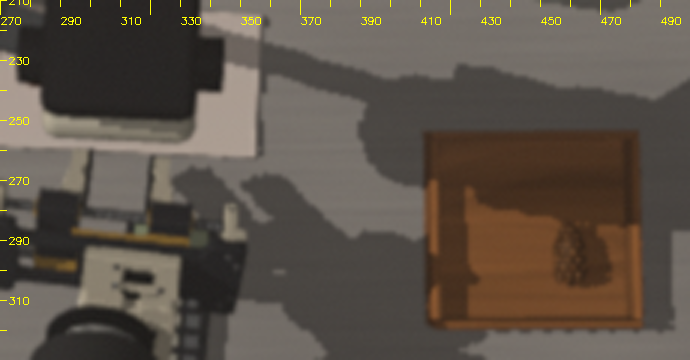

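View pics/side5c.png

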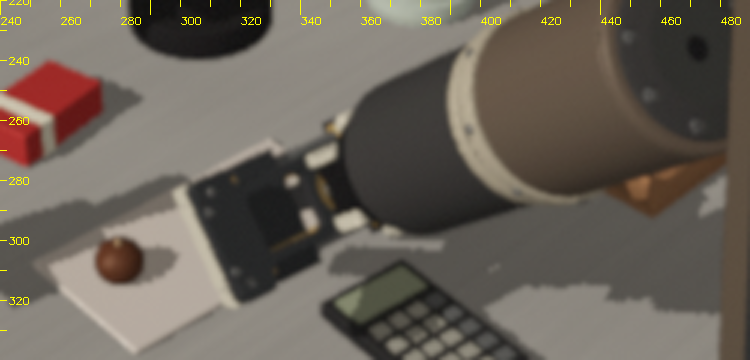

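First cone lies in the tray at (458,294), and the tray is where it was. Next, the middle cone.

Run:
```python
from h import *
M=(583,25.5);az=-.12
bot.line_to(tgt(M,az,14.5,b=12)[0],90); st('near')
bot.line_to(tgt(M,az,14.5)[0],40); st('at')
bot.move_gripper(20,15); st('closed')
bot.line_to(tgt(M,az,14.5,b=10)[0],60)
bot.line_to(tgt(M,az,14.5,b=70)[0],120); s=st('up')
cv2.imwrite("pics/top6.png",bot.camera('top')[:,:,::-1])
cv2.imwrite("pics/side6.png",bot.camera('side')[:,:,::-1])
crop("pics/top6.png",265,205,125,100,6,"pics/top6c.png")
crop("pics/side6.png",240,220,250,120,3,"pics/side6c.png")
```

```text
near t17.47 tcp [580.6  25.9  22.8] F [-0.2 -0.4 -0.3] w44.5 q [-0.42  0.42 -0.98 -2.78 -0.66  1.49]
at t17.92 tcp [589.7  24.8  14.2] F [ 1.  -0.2 -0.1] w44.2 q [-0.42  0.45 -0.97 -2.8  -0.68  1.5 ]
closed t18.35 tcp [589.8  24.7  14.6] F [-0.9  0.8  0.4] w26.6 q [-0.42  0.45 -0.97 -2.8  -0.68  1.5 ]
up t19.32 tcp [539.6  30.6  62.7] F [ 0.7 -0.  -0.7] w26.8 q [-0.43  0.22 -0.98 -2.64 -0.48  1.33]
```

View pics/top6c.png

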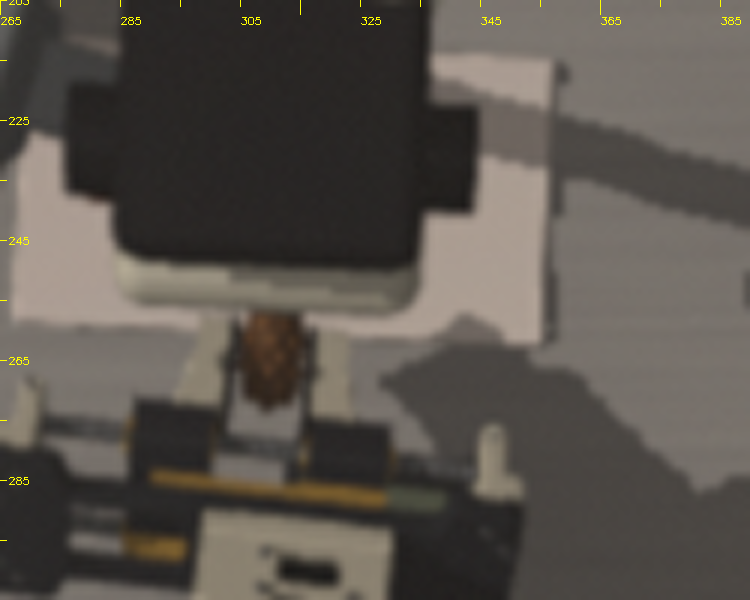

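View pics/side6c.png

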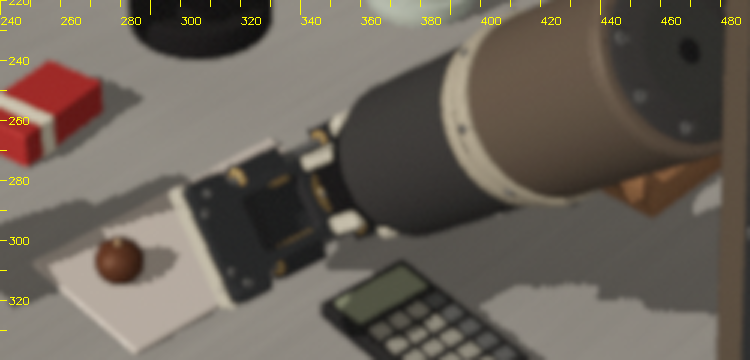

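Run:
```python
from h import *
print('cone in tray',px2w('top',458.5,294,20))
T=(450,-270)
t,q=tgt(T,0,16.5,b=60); s=bot.read_state(); print(chk(s['tcp_pos'],s['eef_rot'],t,q))
bot.line_to(t,150,q); st('over')
lower(T,0,16.6,15.0)
cv2.imwrite("pics/top7.png",bot.camera('top')[:,:,::-1])
crop("pics/top7.png",370,230,140,110,5,"pics/top7c.png")
```

```text
cone in tray [ 453.98854511 -330.71860319   20.        ]
('xxxxxxxxxxxxxxx', array([0.06, 0.03, 0.05, 0.17, 0.05, 0.16]))
over t21.74 tcp [ 413.1 -269.5   57.5] F [-0.1  0.9 -1.3] w26.7 q [-0.96  0.22 -0.63 -1.34 -0.66  0.49]
z17.2 [0.3 0.3 0.3] z16.7 [-1.6  0.8 -0.2] z16.2 [-1.4  0.8  5.1] 
lowered t23.88 tcp [ 457.  -270.    16.5] F [-1.   0.6  4.4] w26.7 q [-0.94  0.36 -0.59 -1.5  -0.63  0.66]
```

View pics/top7c.png

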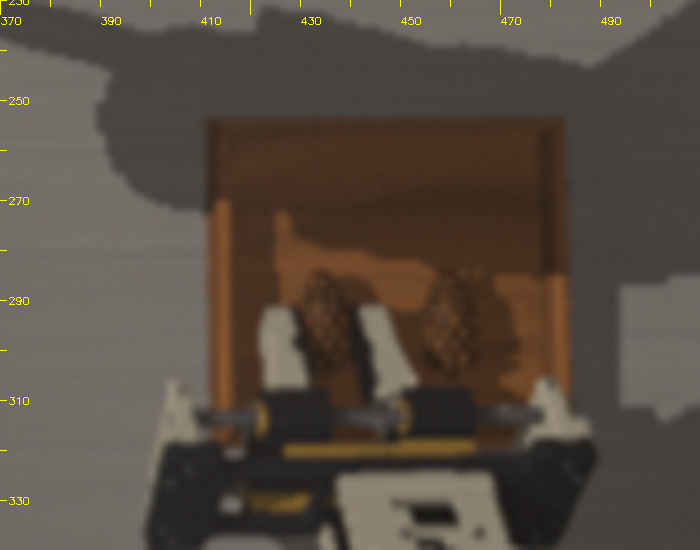

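Second cone rests on the tray floor beside the first, at (433,294) and (458,294). I'll release it and go to the chestnut.

Run:
```python
from h import *
T=(450,-270)
bot.move_gripper(36); st('open')
bot.line_to(tgt(T,0,16.8,b=60)[0],120); s=st('out')
for az in (0,.05,.1):
    for b in (60,75): 
        c,qc=tgt((607.5,99),az,14.5,6.2,b); print(az,b,chk(s['tcp_pos'],s['eef_rot'],c,qc))
for az in (.4,.45,.5):
    c,qc=tgt((607.5,99),.05,14.5,6.2,70); t,q=tgt((468.7,277.5),az,12.5,6.2,60); print(az,chk(c,qc,t,q))
```

```text
open t24.38 tcp [ 456.8 -270.    16.1] F [ 0.5 -1.2  0.2] w35.8 q [-0.94  0.36 -0.59 -1.5  -0.63  0.66]
out t25.02 tcp [ 413.3 -270.1   57.8] F [ 0.5 -0.3 -0.3] w36.1 q [-0.96  0.22 -0.62 -1.34 -0.66  0.48]
0 60 ('xxxxxxxxxxxxxxx', array([0.07, 0.03, 0.04, 0.16, 0.04, 0.15]))
0 75 ('xxxxxxxxxxxxxxx', array([0.07, 0.03, 0.04, 0.17, 0.05, 0.16]))
0.05 60 ('xxxxxxxxxxxxxxx', array([0.07, 0.03, 0.03, 0.15, 0.04, 0.13]))
0.05 75 ('xxxxxxxxxxxxxxx', array([0.07, 0.03, 0.03, 0.16, 0.04, 0.15]))
0.1 60 ('xxxxxxxxxxxxxxx', array([0.07, 0.02, 0.02, 0.13, 0.04, 0.12]))
0.1 75 ('xxxxxxxxxxxxxxx', array([0.07, 0.02, 0.03, 0.13, 0.04, 0.13]))
0.4 ('xxxxxxxxxxxxxx.', array([0.02, 0.01, 0.01, 0.01, 0.01, 0.02]))
0.45 ('xxxxxxxxxxxxxxx', array([0.02, 0.01, 0.01, 0.02, 0.01, 0.01]))
0.5 ('xxxxxxxxxxxxxxx', array([0.02, 0.01, 0.  , 0.04, 0.  , 0.02]))
```

Run:
```python
from h import *
M=(607.5,99);az=.05
c,qc=tgt(M,az,14.5,6.2,75)
bot.line_to(c,170,qc); st('pre')
bot.move_gripper(53)
cv2.imwrite("pics/side8.png",bot.camera('side')[:,:,::-1])
cv2.imwrite("pics/top8.png",bot.camera('top')[:,:,::-1])
crop("pics/side8.png",240,250,140,100,5,"pics/side8c.png")
crop("pics/top8.png",260,210,230,120,3,"pics/top8c.png")
```

```text
pre t27.50 tcp [558.9  96.5  65.8] F [ 0.3  0.1 -0.2] w35.9 q [-0.25  0.22 -0.84 -2.47 -0.36  1.15]
```

View pics/side8c.png

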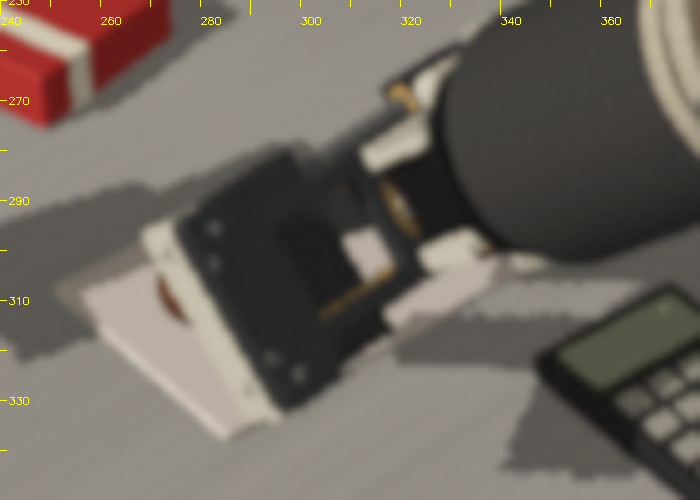

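View pics/top8c.png

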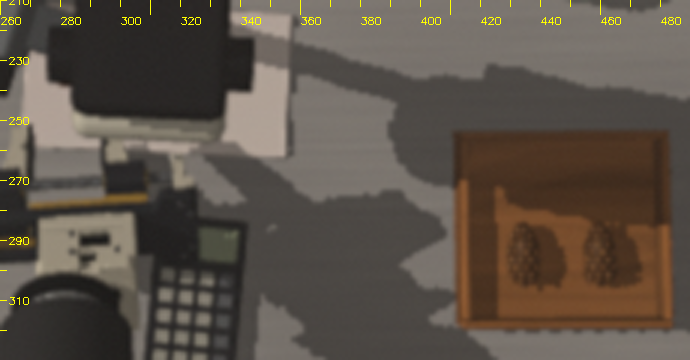

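Both cones lie flat in the tray at (433,294) and (459,294). The gripper is lined up with the chestnut, so I'll grasp it.

Run:
```python
from h import *
M=(607.5,99);az=.05
bot.line_to(tgt(M,az,14.5,6.2,12)[0],90); st('near')
bot.line_to(tgt(M,az,14.5,6.2)[0],40); st('at')
bot.move_gripper(25,15); st('closed')
bot.line_to(tgt(M,az,14.5,6.2,10)[0],60)
bot.line_to(tgt(M,az,14.5,6.2,70)[0],120); s=st('up')
cv2.imwrite("pics/top9.png",bot.camera('top')[:,:,::-1])
cv2.imwrite("pics/side9.png",bot.camera('side')[:,:,::-1])
crop("pics/top9.png",250,205,125,100,6,"pics/top9c.png")
crop("pics/side9.png",240,250,140,100,5,"pics/side9c.png")
```

```text
near t29.01 tcp [604.6  99.   22.8] F [ 0.5  0.1 -0.3] w52.9 q [-0.28  0.41 -0.87 -2.68 -0.55  1.39]
at t29.46 tcp [613.6  99.4  14.2] F [-0.9  0.1  0.5] w53.0 q [-0.27  0.45 -0.86 -2.7  -0.57  1.42]
closed t29.93 tcp [613.7  99.3  14.6] F [-0.8 -0.1  0.4] w34.0 q [-0.27  0.45 -0.86 -2.7  -0.57  1.42]
up t30.89 tcp [563.1  96.8  62.7] F [-0.3 -0.1 -0.6] w34.0 q [-0.26  0.24 -0.85 -2.5  -0.38  1.18]
```

View pics/top9c.png

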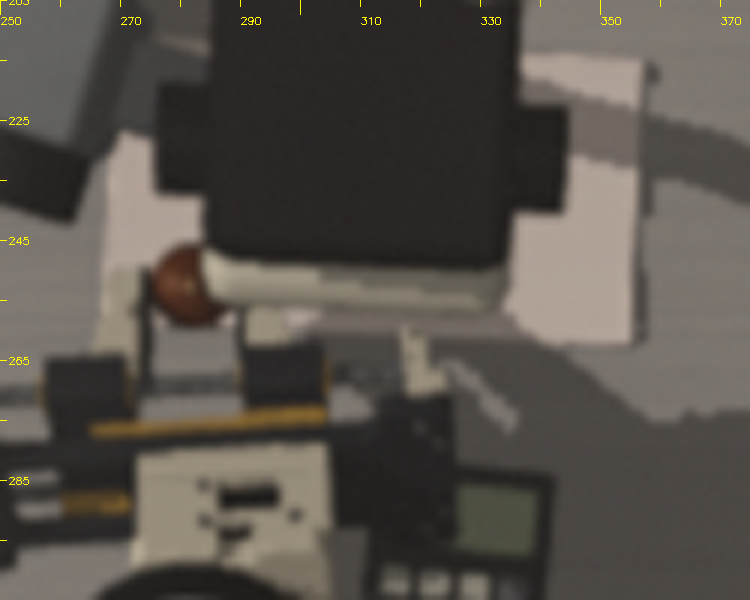

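View pics/side9c.png

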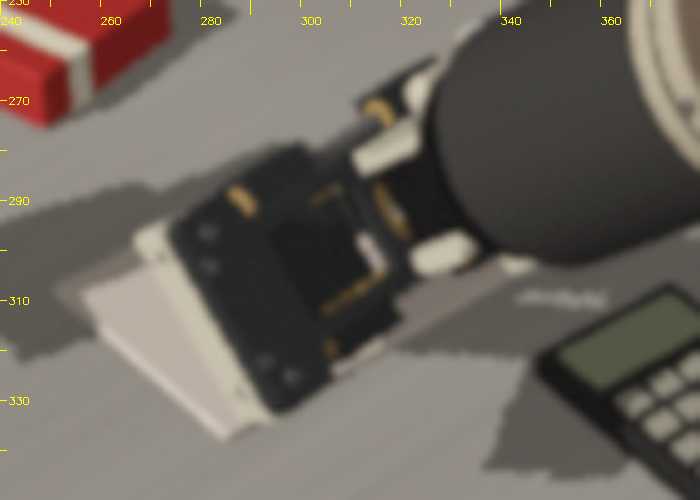

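Run:
```python
from h import *
s=bot.read_state()
print(px2w('top',281,252,67), s['tcp_pos'], proj('top',s['tcp_pos']))
print(px2w('top',279.5,250,67))
# expected mid
print('exp', s['tcp_pos']-[6.2,0,-3.5], proj('top',s['tcp_pos']-[6.2,0,-3.5]))
crop("pics/top9.png",266,238,30,30,20,"pics/top9d.png")
```

```text
[561.32554083  98.21264007  67.        ] [562.7095313   96.7898676   61.64797407] [281.77320637 251.41631432]
[566.05692953 101.69281324  67.        ]
exp [556.5095313   96.7898676   65.14797407] [281.68346213 254.04732487]
```

View pics/top9d.png

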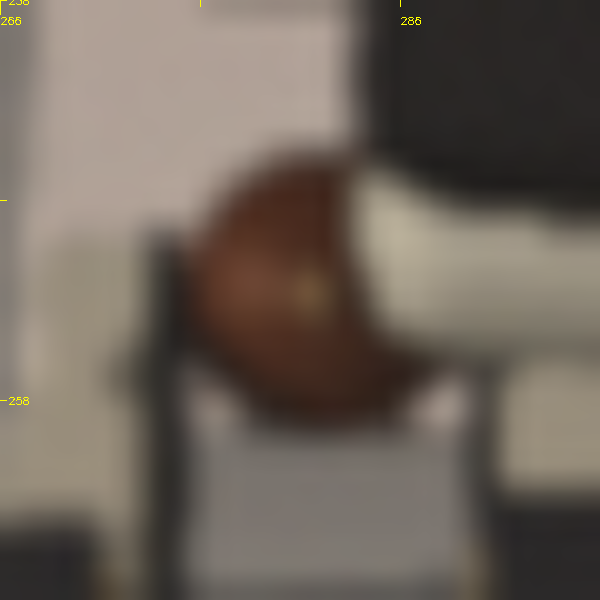

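The chestnut is held upright, with its point at about (281.7,252.4), and its axis about 2 mm behind the TCP. I'll carry it to the dish at moderate speed.

Run:
```python
from h import *
T=(467.5,279);az=.5
t,q=tgt(T,az,12.6,2.5,60); s=bot.read_state(); print(chk(s['tcp_pos'],s['eef_rot'],t,q))
bot.line_to(t,110,q); st('over')
cv2.imwrite("pics/top10.png",bot.camera('top')[:,:,::-1]); crop("pics/top10.png",170,240,125,100,6,"pics/top10c.png")
lower(T,az,12.6,10.9,2.5)
cv2.imwrite("pics/top11.png",bot.camera('top')[:,:,::-1])
cv2.imwrite("pics/side11.png",bot.camera('side')[:,:,::-1])
crop("pics/top11.png",170,240,125,100,6,"pics/top11c.png")
crop("pics/side11.png",200,340,125,100,6,"pics/side11c.png")
```

```text
('xxxxxxxxxxxxxxx', array([0.02, 0.01, 0.  , 0.04, 0.  , 0.02]))
over t33.04 tcp [431.4 259.   53.6] F [-0.4  0.5 -0.1] w33.8 q [ 0.04  0.18 -0.9  -2.24 -0.42  1.03]
z13.2 [ 0.7 -0.1 -0.7] z12.7 [-0.8  0.3 -1.2] z12.2 [-1.9 -0.9  3.3] 
lowered t35.23 tcp [469.9 280.3  12.5] F [-1.5 -1.1  3.7] w34.1 q [-0.03  0.42 -0.96 -2.5  -0.66  1.41]
```

View pics/top10c.png

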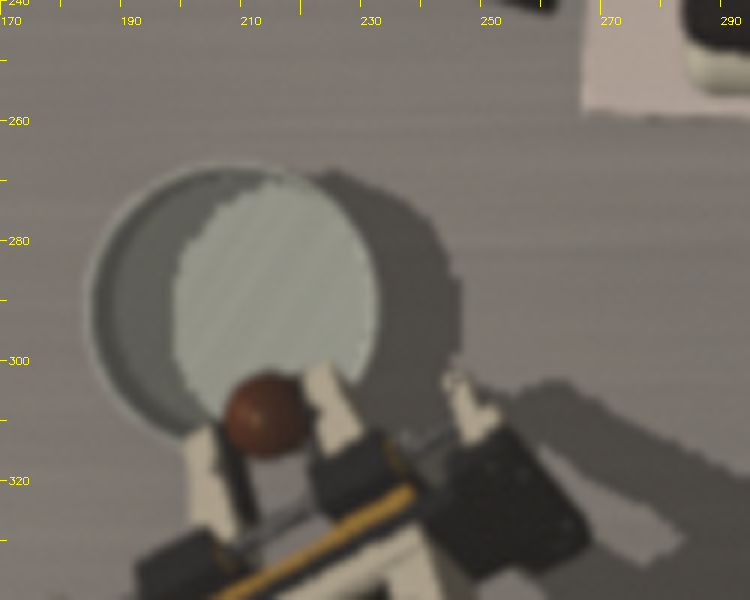

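View pics/top11c.png

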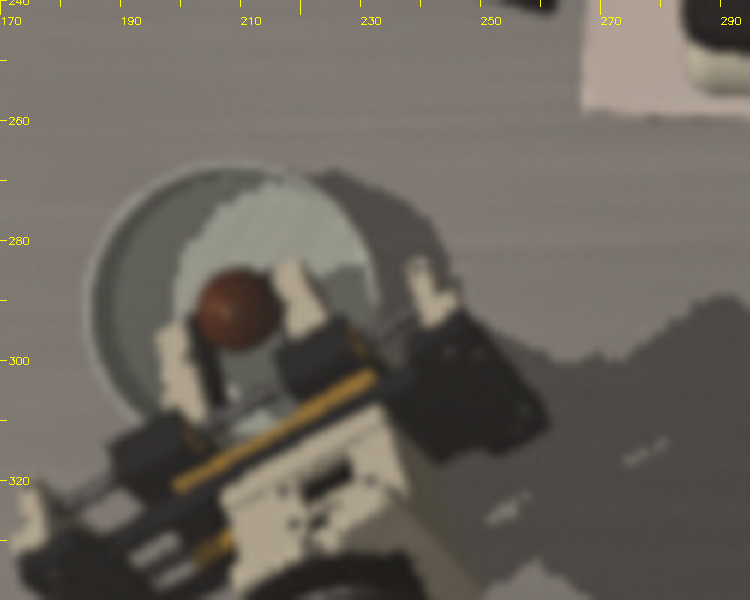

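View pics/side11c.png

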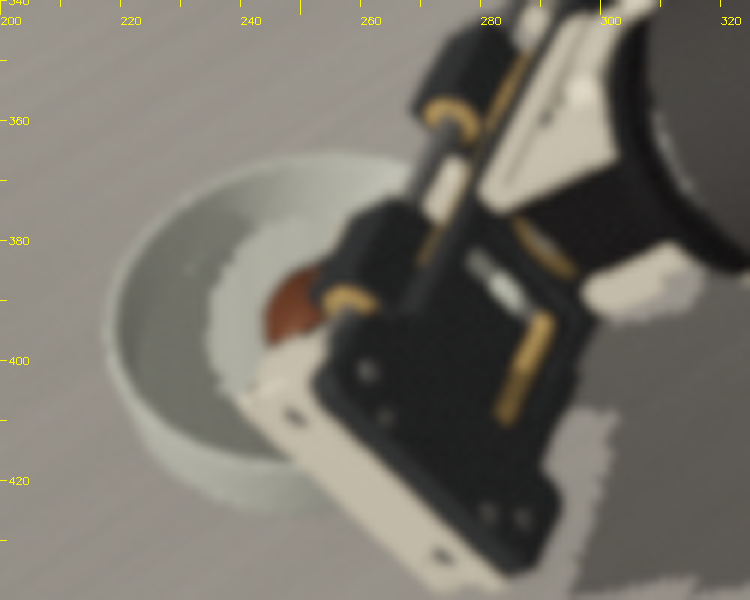

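The chestnut sits in the middle of the dish, in contact with the floor (about 3.5 N), and the dish hasn't moved. I'll release it and back away.

Run:
```python
from h import *
T=(467.5,279);az=.5
bot.move_gripper(44); st('open')
bot.line_to(tgt(T,az,12.8,2.5,60)[0],100); s=st('out')
cv2.imwrite("pics/top12.png",bot.camera('top')[:,:,::-1])
crop("pics/top12.png",170,240,125,100,6,"pics/top12c.png")
for p,a,l in [((400,150,200),.3,30),((420,200,150),.5,20),((430,100,250),.2,0),((420,255,120),.5,47),((500,-450,300),-.7,0)]:
    print(p,bot.solve_ik(p,ori(a,np.radians(l))[0]))
```

```text
open t35.79 tcp [469.6 280.2  12.1] F [-1.  -0.4 -0.6] w43.8 q [-0.03  0.42 -0.96 -2.5  -0.66  1.41]
out t36.54 tcp [431.3 259.5  54. ] F [ 0.1  0.2 -0.8] w44.2 q [ 0.04  0.18 -0.9  -2.24 -0.42  1.03]
(400, 150, 200) None
(420, 200, 150) [ 0.98719339 -0.14072421 -0.94956996  0.3564231  -0.47673913 -2.35218997]
(430, 100, 250) [ 0.67792739 -0.05504557 -0.4338591   0.         -1.19198279 -2.04872371]
(420, 255, 120) None
(500, -450, 300) [-0.44367551  0.321803    0.12318102  0.         -1.37217436 -1.82712081]
```

View pics/top12c.png

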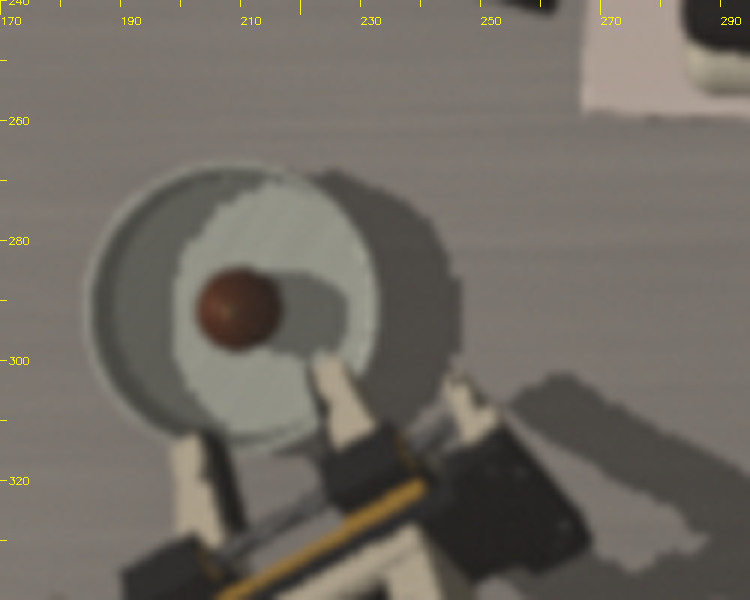

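The chestnut stands in the dish and the gripper is clear. One last look at the whole bench before handing in.

Run:
```python
from h import *
t,q=tgt((467.5,279),.5,12.8,2.5,72)
try: bot.line_to(t,60)
except bot.Unreachable: print('unr')
st()
for n in("side","top"): cv2.imwrite(f"pics/{n}13.png",bot.camera(n)[:,:,::-1])
```

```text
t36.94 tcp [423.5 255.4  61.7] F [0.1 0.3 0.7] w43.6 q [ 0.09  0.12 -0.87 -2.16 -0.36  0.9 ]
```

View pics/top13.png

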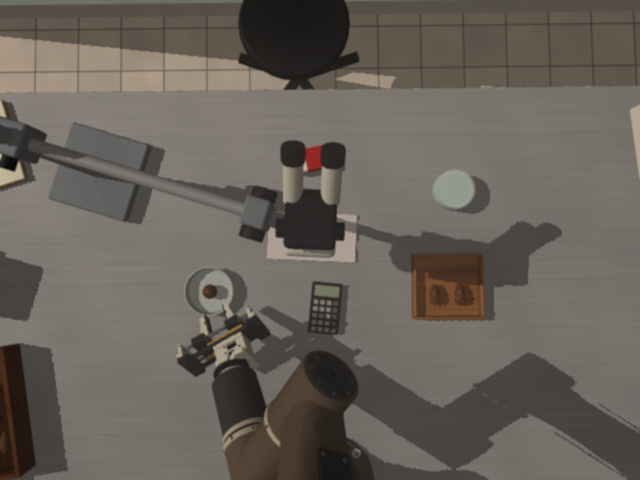

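View pics/side13.png

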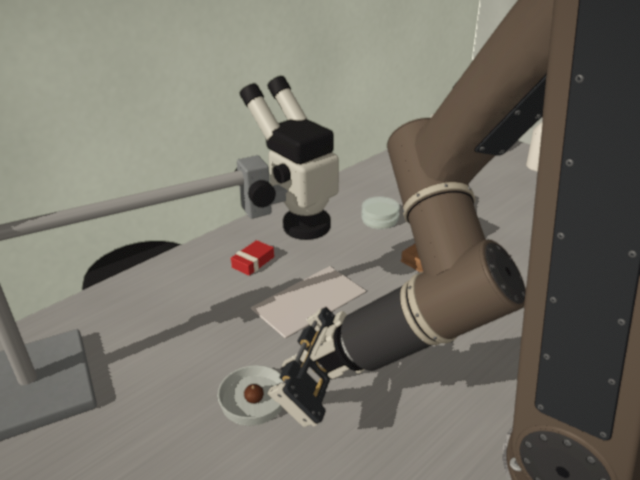

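The plate is empty. Both cones are in the tray at (438,296) and (463,296), and the chestnut is in the dish at (210,291). Tray, dish, calculator, box and Petri stack are all where they were in the first picture.

Run:
```python
from plant import bot
print(bot.close_job())
```

```text
the job is handed in; nothing more can be done
None
```

The job is done and handed in at about 37 s. Both pine cones went into the wooden tray first, then the chestnut into the metal dish. I reached in under the microscope head at a 47° lean instead of 40°, because of the arm's joint ranges.

- **Setting down:** I lowered each specimen until it just touched the container floor, at 3–5 N, then opened the gripper and backed out.
- **Last pictures:** The plate is empty, the cones lie side by side on the tray floor and the chestnut stands near the middle of the dish. The tray, dish, calculator, red box and Petri dishes look unmoved. The gripper is clear of everything, about 50 mm above the bench.
- **Microscope:** No contact force appeared in the readings I took near the microscope, all at the end of moves. I did not measure the clearance to the head.
- **Disagreements:**
  - The two cameras differed by about 3 mm on the plate and dish positions.
  - The chestnut sat about 4 mm nearer the fingertips than planned, and the gripper read 34 mm on its 35 mm diameter. It stayed upright, and I corrected the placing position for this.

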